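# Turn a wear plate over on the tipping ledge and switch on the polisher

## Task

Take the bronze wear plate off the sloping easel and let it drop onto the edge of the tipping ledge so that it flips over by itself and lands flat in the tray with its blue back up. Once it lies there, press the raised half of the polisher's red rocker fully down to switch it on, ready for stoning the second side. Leave the core insert, the file tray and the two stone sticks where they are.

Things in the scene. Friction and masses are not known exactly. Their poses are not given: they have to be found in the camera images.
- plate: Loose rectangular bronze wear plate, 100 x 56 x 10 mm, 0.3 to 0.5 kg. Origin at its very centre; x along the 100 mm length, y along the 56 mm width, z out of the bare yellowish stoned face; the opposite face is painted blue. At the start it lies on the easel, bare face up, tilted 35 degrees, its +x end the upper one.
- easel: Fixed aluminium inspection easel on a 170 x 120 mm base plate; place and yaw vary. Origin on the bench below the middle of its sloping rest. The rest carries the plate: 100 mm long, 36 mm wide (narrower than the plate), climbing at 35 degrees towards the easel's +x, so it faces up and to its -x. A toe stops the plate's lower end.
- easel_rest (a point): Middle of the rest's surface, 85 mm above the bench, axes as the easel. Low cheeks stand beside the plate's lower part (from its lower end to 22 mm short of its middle; 36 mm out from the middle line, 6 mm above the rest): grip the plate by its long sides at the middle or a little above, and lift it square off the rest.
- light_bar (a point): Middle of the axis of a white light bar over the easel: 22 mm thick, 130 mm long along the easel's y, 28 mm to +x of the rest's middle, 175 mm above the bench, on a thin post 100 mm to +x. A gripper coming straight down on the plate strikes it; one square to the sloping plate, hand leaning to the easel's -x, stays clear.
- tray: Fixed blue turning tray with black rubber floor, carrying the tipping ledge; place and yaw vary. Origin on the bench straight below the middle of the ledge's edge; its own -x points from the ledge out over the tray. Inside, the tray runs from x -165 to +55 mm and y -70 to +70 mm; floor 8 mm and walls 35 mm above the bench.
- ledge: Fixed dark steel tipping ledge at the tray's +x end, same origin and axes as the tray: a ramp 46 mm wide that climbs 15 degrees towards the tray's -x and ends in a free edge 123 mm above the bench. Below the edge it is open, back to a column at x +63 mm.
- ledge_edge (a point): Middle of the ledge's edge, 123 mm above the bench (axes as the tray). A plate held level, length along the tray's x, and released 5 to 15 mm above the edge with its centre 10 to 25 mm beyond it (towards the tray's -x), tips over, turns half a turn and lands upside down in the tray. With its centre over 30 mm beyond, it may not turn over.
- polisher: Fixed grey ultrasonic polisher housing, 190 x 150 mm, 80 mm high; place and yaw vary. Origin on the bench below its middle. The red rocker sits on its top, centred at x -35, y +20 mm, 94 mm above the bench.
- rocker (a joint): The red rocker (60 mm along the housing's x, 34 mm wide): 0 = off, its -x half raised; 0.40 rad = fully on, the -x half pressed down. It stays where it is left; pressing takes about 2 to 4 N.
- rocker_press (a point): Point on the top face of the rocker's raised half, 20 mm from its pivot, to be pressed straight down; it moves with the rocker and sinks about 8 mm from off to on.
- core_insert: Bystander: stepped hardened steel core insert with mirror face, 90 x 70 x 70 mm, 1.9 kg, loose. Origin at the centre of its underside.
- file_tray: Bystander: green plastic tray of diamond files, 100 x 170 x 22 mm, loose. Origin at the centre of its underside.
- stone1: Bystander: white ceramic stone stick, 150 (along y) x 14 x 8 mm, loose, lying on the polisher housing to the -y side of the rocker. Origin at the centre of its underside.
- stone2: Bystander: second white ceramic stone stick, same size and axes, lying beside the first.

How it is judged:
By the outcome, as a careful person would: the job done as asked, in the order asked, and still so for the second after the job is handed in, with the robot touching nothing.
It also fails if it takes over 48 s, if anything falls off the work surface, if the arm or the gripper's body presses on something with over 40 N, if the wrist force passes 120 N, or if a joint passes its speed limit or range.

## Robot

A 6-joint arm with a two-finger parallel gripper is mounted at the origin on the work surface. World frame = base frame: x ahead of the robot, y to its left, z up, the work surface at z = 0. Lengths are in m, angles in degrees, forces in N, time in s.
With the tool pointing down it reaches from about 0.25 to 0.775 m from the base axis. Payload 8.9 kg.
Tool frame: the origin (TCP) lies on the mounting face of the last link; the fingertips stand 173 mm ahead of it and the grasp point (between the pads) lies 155 mm ahead of it; z points along the fingers, y is the line along which they close (so a half turn about z gives the same grasp; the last joint's range is limited). The gripper opens to 85 mm and grips with 20 to 120 N. Pads are 22 mm wide; open, the fingers measure 114 mm over their backs; the gripper's body (76 mm by 85 mm) begins 54 mm behind the grasp point. The pads swing forward as they close: fully open they stand 13 mm farther back than shut.
Start: joints at [58.081, 16.656, -8.789, 64.555, 0, 82.019], TCP at [0.213, 0.48, 0.405] pointing down, gripper open.
Joint ranges: [-144.48, 144.48], [-52.06, 99.96], [-74.48, 78.29], [-112.23, 115.85], [-86.99, 84.42], [-180, 180]. Speed limits (degrees/s): [127.2, 127.2, 159.86, 180, 180, 180].

## Interface

Orientations are given as [roll, pitch, yaw] about the fixed x, y, z axes, in that order (R = Rz(yaw) Ry(pitch) Rx(roll)).
In Python, from bench import r gives the robot as it stands.
- The arm moves only by the tool servo_tool, never from a script. Its argument "plan" is a list of rows, each a list of 3 entries, a list of its own where there are three numbers: the shift along the tool's x, y, z in mm, then the turn, a rotation vector about the tool's x, y, z in rad, then the closure, from 0 (fully open) to 1 (shut). In form: [[[dx, dy, dz], [wx, wy, wz], fingers], ...]. A call has 1 to 12 rows; each row is the pose to reach, as a shift and turn from the pose commanded when the call began, along the tool's axes at that moment; what a row does not reach only later rows make up. A row lasts 1/12 s, in which the tool goes at most 41.7 mm and 7.16 degrees, less where a joint would pass 70% of its speed; a pose out of reach is approached as far as the arm can. A call with a gripper value outside its range is refused whole. The fingers move at their own pace and stop on an object; "squeeze" is the grip in N (left out, the last holds). Time passes only in rows, so rows that repeat a pose let the fingers close. It gives the time, the measured TCP pose, the force, the opening and the grip force at its end, in the units of the state.
- r.read_state(): the state, without advancing time (a new reading comes with each control period).
- r.capture(name): name is "side" or "top" or "wrist"; returns a dict with "img" (400x640x3 uint8, red, green, blue), "camera_matrix" (3x3 intrinsics, pixels), "D" ([k1, k2, p1, p2, k3] as OpenCV has them; the pictures are not rectified), "view" (4x4, takes a point from world to camera coordinates). Camera axes: x right, y down, z forward; pixel columns grow to the right and rows downward; lengths in m; the calibration is good to about 2 mm. A picture is of the moment at which its call begins. There is no depth.
- r.finish_job(): hands the job in; it is judged then, once.
Trained networks look in the newest picture that a camera, given by its name, has taken for a name from the list of things; names that differ only in an ending like _2 or _b are one class to them, and where a whole thing is asked for, a point or a joint stands for the part that bears it (a point fixed in the world has none). Each returns a list of dicts, best first, with "p" (0 to 1); they miss things now and then, are a little off and sometimes report something else, mostly with a low value. They report only what shows in the picture. A call takes as long as a camera call.
- r.find_in(label, camera): "extent" ([left, top, right, bottom] in pixels, round what is visible of it).
- r.masks_of(label, camera): "pixels" (400x640 bool, what is visible of it) and "extent" ([left, top, right, bottom] in pixels, round what is visible of it).
- r.landmark_of(label, camera): "centre" ([row, column] in pixels: a listed point, or the origin of a listed thing).
The state is a dict: "t": time; "q": joint angles; "qvel": joint speeds; "joint_efforts": joint torques, N m; "eef_pos": TCP position; "ee_rot": TCP orientation; "contact_force": force on the tool from outside, world axes, zero at the start; "wrist_torque": the same for the moment, N m; "width": finger opening in m; "gripper_force": force on a finger pad.
Only numpy, scipy, OpenCV 4.12 (cv2) and the standard library are available. Lean on these libraries where they do the work, as an engineer would, in place of code of your own. Each camera call takes 0.05 s, during which the arm holds its last target. There are 200 camera calls.

## Working session

There is one attempt and no reset: what is moved stays moved. The work goes in short steps, Python scripts to look and compute and a tool call to move; the robot and the scene stay as the last step left them, time stands still between calls to the robot, and variables do not carry over. Pictures are saved under pics/ and viewed, at most 10 in all, crops included, and the job is handed in when it is done.

Besides the shell and the picture viewer there is one more tool, called after "Call:" as a command line: name --argument value ..., lists and objects as JSON in quotes. servo_tool: Moves the arm, as the interface text tells. Its arguments: {"type":"object","properties":{"plan":{"type":"array","items":{"type":"array"}},"squeeze":{"type":"number"}},"required":["plan"]}

```bash
mkdir -p pics; ls; python3 - <<'E'
from bench import r
import cv2,numpy as np
ims=[]
for c in ["side","top"]:
    d=r.capture(c); cv2.imwrite(f"pics/{c}0.png",d["img"][:,:,::-1])
    print(c,d["camera_matrix"],d["D"],np.round(d["view"],3).tolist())
    for n in ["plate","easel","easel_rest","light_bar","tray","ledge","ledge_edge","polisher","rocker","rocker_press","stone1","core_insert","file_tray"]:
        l=r.landmark_of(n,c)
        print(n,[(np.round(x["centre"],1).tolist(),round(x["p"],2)) for x in l[:3]])
s=r.read_state();print(s)
E
```

```text
pics
side [[368.99146913   0.         318.51467376]
 [  0.         368.99146913 198.83761165]
 [  0.           0.           1.        ]] [-0.03298772  0.          0.          0.          0.        ] [[0.937, -0.349, 0.009, -0.547], [-0.265, -0.727, -0.633, 0.226], [0.227, 0.591, -0.774, 0.964], [0.0, 0.0, 0.0, 1.0]]
plate [([308.7, 347.5], 0.78)]
easel [([323.3, 346.8], 0.92)]
easel_rest []
light_bar [([288.0, 363.9], 0.61)]
tray [([220.7, 330.8], 0.87)]
ledge [([321.0, 346.4], 0.19)]
ledge_edge [([189.0, 333.3], 0.92)]
polisher [([170.8, 257.0], 0.91)]Traceback (most recent call last):
  File "<stdin>", line 8, in <module>
ValueError: it knows: core_insert, easel, easel_rest, file_tray, ledge, ledge_edge, light_bar, plate, polisher, rocker_press, stone, tray
```

```bash
python3 - <<'E'
from bench import r
import cv2,numpy as np
for c in ["side","top"]:
    d=r.capture(c); cv2.imwrite(f"pics/{c}0.png",d["img"][:,:,::-1])
    np.savez(f"{c}.npz",**d)
    if c=="top": print(c,d["camera_matrix"],d["D"],np.round(d["view"],3).tolist())
    for n in ["plate","easel","easel_rest","light_bar","tray","ledge","ledge_edge","polisher","rocker_press"]:
        l=r.landmark_of(n,c)
        print(n,[(np.round(x["centre"],1).tolist(),round(x["p"],2)) for x in l[:3]])
print(r.read_state())
E
```

```text
plate [([306.8, 348.2], 0.73)]
easel [([320.8, 347.8], 0.92)]
easel_rest [([304.0, 351.1], 0.92)]
light_bar [([288.8, 361.7], 0.67)]
tray [([221.0, 329.6], 0.74), ([162.4, 264.7], 0.56)]
ledge []
ledge_edge [([189.6, 332.0], 0.69)]
polisher [([168.0, 257.6], 0.65)]
rocker_press [([146.2, 236.6], 0.73), ([308.7, 350.1], 0.52)]
top [[444.30226555   0.         314.01640711]
 [  0.         444.30226555 193.28378907]
 [  0.           0.           1.        ]] [-0.10635332  0.          0.          0.          0.        ] [[-0.013, -1.0, -0.004, 0.019], [-0.984, 0.014, -0.177, 0.62], [0.177, 0.002, -0.984, 0.973], [0.0, 0.0, 0.0, 1.0]]
plate [([221.5, 458.2], 0.82), ([221.3, 455.7], 0.23)]
easel [([225.0, 444.1], 0.81)]
easel_rest []
light_bar [([203.0, 465.5], 0.95)]
tray [([196.9, 317.2], 0.85)]
ledge [([197.2, 315.3], 0.9)]
ledge_edge [([194.1, 316.3], 0.82)]
polisher [([261.1, 202.4], 0.71)]
rocker_press [([284.8, 191.1], 0.92)]
{'t': 1.45, 'q': array([ 5.80812717e+01,  1.66550699e+01, -8.78817924e+00,  6.45571877e+01,
       -7.76916075e-04,  8.20175768e+01]), 'qvel': array([ 0.06599941,  0.05138452,  0.04145035,  0.02117261, -0.06033189,
        0.01588193]), 'joint_efforts': array([-1.11799080e-03, -5.37022626e+01,  3.31637549e+01,  1.62601173e-03,
       -2.15718715e-04, -5.09827572e-06]), 'eef_pos': array([0.21300836, 0.47984043, 0.40471897]), 'ee_rot': array([-1.79999460e+02,  7.08734915e-04,  1.56063695e+02]), 'contact_force': array([-0.43030553,  0.5493035 ,  0.088241  ]), 'wrist_torque': array([-0.02365318,  0.00772881, -0.04073351]), 'gripper_force': 0.0, 'width': 0.08548440870675211}
```

View pics/side0.png

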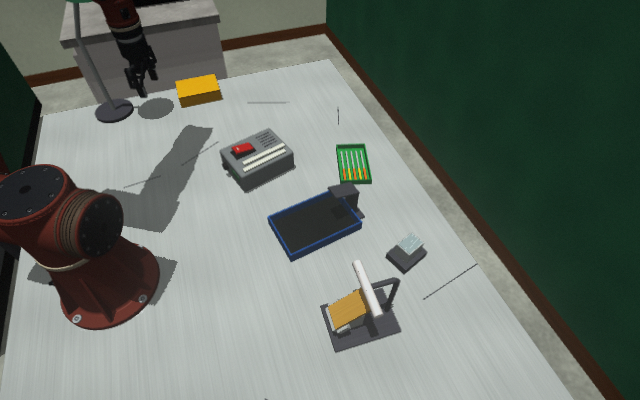

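View pics/top0.png

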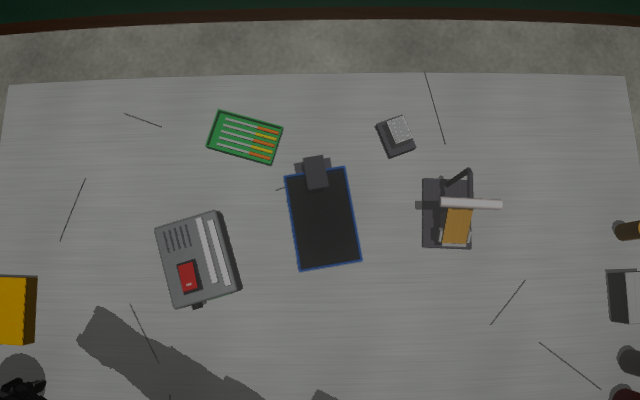

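The views show the easel on the right (top cam ~(456,225)), the tray in the middle with its ledge at the far end (316,172), and the polisher at left with its rocker at (189,277).

```bash
cat > h.py <<'E'
import numpy as np, cv2
def load(c): return dict(np.load(f"{c}.npz"))
def onplane(d,px,z):   # px Nx2 (col,row) -> world points at height z
    px=np.asarray(px,float).reshape(-1,1,2)
    n=cv2.undistortPoints(px,d["camera_matrix"],d["D"]).reshape(-1,2)
    R,t=d["view"][:3,:3],d["view"][:3,3]
    C=-R.T@t; ray=np.c_[n,np.ones(len(n))]@R
    return C+ray*((z-C[2])/ray[:,2])[:,None]
def proj(d,P):
    R,t=d["view"][:3,:3],d["view"][:3,3]
    return cv2.projectPoints(np.asarray(P,float).reshape(-1,1,3),cv2.Rodrigues(R)[0],t,d["camera_matrix"],d["D"])[0].reshape(-1,2)
def tri(ds,pxs):
    A=[];b=[]
    for d,p in zip(ds,pxs):
        a=onplane(d,[p],0)[0];c=onplane(d,[p],.3)[0];u=(c-a)/np.linalg.norm(c-a)
        M=np.eye(3)-np.outer(u,u);A.append(M);b.append(M@a)
    return np.linalg.lstsq(np.vstack(A),np.hstack(b),rcond=None)[0]
def rect(d,mask,z):
    ys,xs=np.nonzero(mask)
    P=onplane(d,np.c_[xs,ys],z)[:,:2].astype(np.float32)*1000
    return cv2.minAreaRect(P)
E
python3 - <<'E'
from bench import r
from h import *
for c in ["top","side"]:
    d=load(c); im=d["img"]; hsv=cv2.cvtColor(im,cv2.COLOR_RGB2HSV)
    for n,z in [("tray",.035),("polisher",.08),("plate",.09),("light_bar",.175),("ledge",.12),("easel",.0),("rocker_press",.094)]:
        m=r.masks_of(n,c)
        if m:
            k=m[0]["pixels"]; np.save(f"m_{c}_{n}.npy",k)
            print(c,n,round(m[0]["p"],2),m[0]["extent"],np.round(np.hstack(rect(d,k,z)),1))
T,S=load("top"),load("side")
for n,a,b in [("light_bar",(465.5,203),(361.7,288.8)),("ledge_edge",(316.3,194.1),(332.5,189.3)),("plate",(457,221.5),(348,307.5)),("rocker_press",(191.1,284.8),(236.6,146.2)),("tray",(317.2,196.9),(330,221)),("polisher",(202.4,261.1),(257.3,169.5))]:
    print(n,np.round(tri([T,S],[a,b]),4))
E
python3 - <<'E'
import cv2
im=cv2.imread("pics/top0.png")
cv2.imwrite("pics/crop1.png",cv2.resize(im[145:265,270:520],None,fx=3.2,fy=3.2,interpolation=cv2.INTER_CUBIC))
E
```

```text
top tray 0.63 [282.5, 153.5, 360.9, 271.1] [583.   -4.6 266.2 147.6   9. ]
top polisher 0.66 [153.0, 213.4, 238.9, 308.4] [469.1 271.6 200.9 159.8  16.5]
top plate 0.67 [441.4, 213.3, 471.6, 242.6] [ 538.7 -305.8   56.4   86.8   74.3]
top light_bar 0.48 [196.5, 216.2, 217.7, 282.5] [487.1 229.2 134.7  15.6  17. ]
top ledge 0.93 [297.2, 157.0, 332.4, 187.3] [655.4  11.1  76.8  69.4  89.2]
top easel 0.87 [423.9, 167.0, 502.9, 247.6] [ 589.6 -352.7  201.6  201.6   87.1]
top rocker_press 0.61 [208.0, 216.6, 231.7, 283.8] [486.4 221.7 146.3  16.8  17. ]
side tray 0.63 [268.6, 182.6, 364.1, 260.0] [593.4  -7.3 299.9 177.4  12.3]
side polisher 0.79 [217.3, 131.6, 293.1, 192.8] [469.1 250.2 213.6 204.7  17.7]
side plate 0.91 [327.2, 284.5, 370.0, 330.6] [ 543.5 -307.4  102.6   59.6   10.4]
side light_bar 0.9 [317.2, 258.6, 404.7, 352.9] [ 558.5 -326.9  177.5  179.8   85.4]
side easel 0.85 [319.4, 256.6, 399.4, 351.8] [ 599.3 -293.1  255.1  195.6   36.2]
side rocker_press 0.52 [232.6, 141.8, 250.8, 153.7] [433.4 295.8  60.3  42.    4.6]
light_bar [ 0.5724 -0.3035  0.1633]
ledge_edge [0.6144 0.0036 0.1336]
plate [ 0.5432 -0.3061  0.0926]
rocker_press [0.4165 0.2723 0.1236]
tray [ 0.6231  0.0032 -0.0133]
polisher [ 0.469   0.2827 -0.0077]
```

View pics/crop1.png

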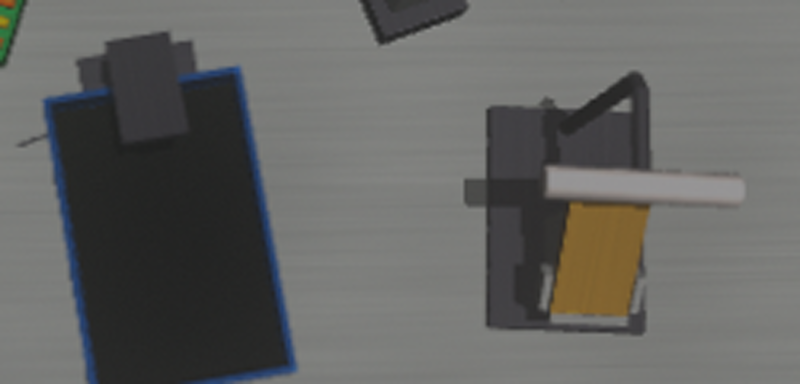

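```bash
cat >> h.py <<'E'
from scipy.optimize import least_squares
def W(p,L):  # pose (x,y,yawdeg) in m
    a=np.radians(p[2]);L=np.asarray(L,float)
    return np.c_[p[0]+np.cos(a)*L[:,0]-np.sin(a)*L[:,1],p[1]+np.sin(a)*L[:,0]+np.cos(a)*L[:,1],L[:,2]]
c35,s35=np.cos(np.radians(35)),np.sin(np.radians(35))
def pl(s,y,n=.010): return [s*c35-n*s35,y,.085+s*s35+n*c35]
E
python3 - <<'E'
from h import *
T,S=load("top"),load("side")
cr=lambda l:np.array(l)/3.2+[270,145]-.35
# tray (right side in image = -y)
e=cr([(123,143),(187,132)]); Pe=[[0,.023,.123],[0,-.023,.123]]
q=onplane(T,e,.123);print("edge",np.round(q,4),np.linalg.norm(q[0]-q[1]))
rim=cr([(47,100),(240,68),(295,370)]);q=onplane(T,rim,.035);print("rim",np.round(q,4),np.linalg.norm(q[0]-q[1]),np.linalg.norm(q[1]-q[2]))
w=.003
Pr=[[.055+w,.07+w,.035],[.055+w,-.07-w,.035],[-.165-w,-.07-w,.035]]
f=lambda p:(proj(T,W(p,Pe+Pr))-np.vstack([e,rim])).ravel()
s=least_squares(f,[.61,0,9]);print("tray",np.round(s.x,4),np.round(s.fun,1))
# easel
L=[pl(-.05,.028),pl(-.05,-.028),[.028,.065,.175],[.028,-.065,.175]]
px=cr([(551,314),(630,318),(547,182),(745,190)])
f=lambda p:(proj(T,W(p,L))-px).ravel()
s=least_squares(f,[.55,-.3,-5]);print("easel",np.round(s.x,4),np.round(s.fun,1))
# edge points check
E=cr([(570,203),(650,205)]);pp=proj(T,W(s.x,[pl(.0,.028),pl(.0,-.028),pl(.02,.028),pl(.02,-.028)]));print(np.round((pp-[270,145]+.35)*3.2),)
b=onplane(T,cr([(487,327),(487,107)]),.008);print("base edge",b[:,:2],np.degrees(np.arctan2(*(b[1]-b[0])[1::-1])))
o=S["img"][:,:,::-1].copy()
ov=np.vstack([proj(S,W(s.x,[pl(-.05,.028),pl(-.05,-.028),pl(.05,-.028),pl(.05,.028),[.028,.065,.175],[.028,-.065,.175]]))])
print(np.round(ov,1))
# red rocker
for c,d in(("top",T),("side",S)):
    i=d["img"].astype(int);m=(i[...,0]>120)&(i[...,1]<70)&(i[...,2]<70);n,l,st,ce=cv2.connectedComponentsWithStats(m.astype(np.uint8));k=1+st[1:,4].argmax();print(c,ce[k],st[k],rect(d,l==k,.097))
crop=o[245:365,310:410];cv2.imwrite("pics/crop2.png",cv2.resize(crop,None,fx=5,fy=5,interpolation=cv2.INTER_CUBIC))
E
```

```text
edge [[ 0.6174  0.0233  0.123 ]
 [ 0.6243 -0.0201  0.123 ]] 0.04393395814897378
rim [[ 0.6673  0.0808  0.035 ]
 [ 0.6897 -0.0633  0.035 ]
 [ 0.4659 -0.0974  0.035 ]] 0.14577623015082652 0.22637268545673622
tray [6.2100e-01 7.0000e-04 8.7433e+00] [-0.1 -0.1  0.9 -0.1 -0.4  0.  -0.3  0.1 -0.2 -0. ]
easel [ 0.5463 -0.3107 -4.1082] [ 0.8 -0.3  0.2 -0.3 -0.3 -0.2 -0.6  0.8]
[[566. 251.]
 [645. 255.]
 [571. 226.]
 [650. 230.]]
base edge [[ 0.49578723 -0.24476903]
 [ 0.66332861 -0.25379493]] -3.0836963167219085
[[327.5 307.7]
 [334.8 330.5]
 [371.7 310.7]
 [362.7 287.9]
 [356.2 263.2]
 [378.4 318.2]]
top [187.31686047 275.79360465] [179 262  18  29 344] ((434.2036437988281, 288.5522155761719), (56.90443420410156, 30.772579193115234), 12.380951881408691)
side [242.52892562 147.38016529] [232 143  21  10 121] ((434.52099609375, 290.5210876464844), (58.12081527709961, 33.0062370300293), 2.9012880325317383)
```

View pics/crop2.png

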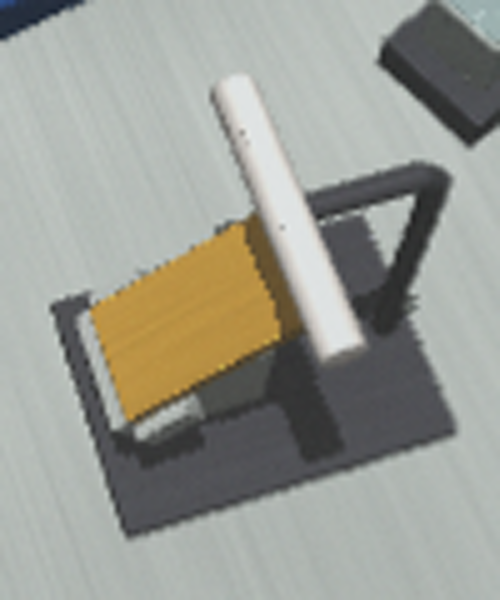

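The side crop agrees with the easel fit: plate corners at about (90,312) and (127,421) in the crop, against predicted (87,313) and (124,427). Next I go to a pre-grasp pose.

```bash
cat >> h.py <<'E'
from scipy.spatial.transform import Rotation as Ro
def graspR(yaw,tilt):  # tool y = frame y, tool z = (sin tilt,0,-cos tilt) in frame
    t=np.radians(tilt);z=np.array([np.sin(t),0,-np.cos(t)]);y=np.array([0,1.,0])
    return Ro.from_euler("z",yaw,degrees=True)*Ro.from_matrix(np.c_[np.cross(y,z),y,z])
def go(state,g,R,off=.155,p=None):  # tool shift (mm) and turn for grasp point g
    p=state["eef_pos"] if p is None else p
    R0=Ro.from_euler("xyz",state["ee_rot"],degrees=True)
    tcp=np.asarray(g)-off*R.as_matrix()[:,2]
    d=R0.inv().apply(tcp-p)*1000; w=(R0.inv()*R).as_rotvec()
    print("tcp",np.round(tcp,4),"d",np.round(d,1),"w",np.round(w,3),"rows",np.ceil(max(np.linalg.norm(d)/41.7,np.degrees(np.linalg.norm(w))/7.16)))
    return d,w
E
python3 - <<'E'
from h import *; from bench import r
s=r.read_state();e=[.5463,-.3107,-3.6]
g=W(e,[pl(0,0,.105)])[0];print(g)
d,w=go(s,g,graspR(e[2],35))
print(np.round(d/2,1),np.round(w/2,3))
E
```

```text
[ 0.48619332 -0.30691841  0.17101096]
tcp [ 0.3975 -0.3013  0.298 ] d [-485.5 -639.2  106.7] w [-0.108 -0.604 -0.344] rows 20.0
[-242.8 -319.6   53.4] [-0.054 -0.302 -0.172]
```

Call:
servo_tool --plan '[[[-243, -320, 40], [-0.05, -0.3, -0.17], 0], [[-243, -320, 40], [-0.05, -0.3, -0.17], 0], [[-243, -320, 40], [-0.05, -0.3, -0.17], 0], [[-243, -320, 40], [-0.05, -0.3, -0.17], 0], [[-243, -320, 40], [-0.05, -0.3, -0.17], 0], [[-243, -320, 40], [-0.05, -0.3, -0.17], 0], [[-243, -320, 40], [-0.05, -0.3, -0.17], 0], [[-486, -639, 107], [-0.108, -0.604, -0.344], 0], [[-486, -639, 107], [-0.108, -0.604, -0.344], 0], [[-486, -639, 107], [-0.108, -0.604, -0.344], 0], [[-486, -639, 107], [-0.108, -0.604, -0.344], 0], [[-486, -639, 107], [-0.108, -0.604, -0.344], 0]]'

```text
t: 3.15
eef_pos: [0.3194, 0.0333, 0.3496]
ee_rot: [-180.0, 35.0, 176.4]
contact_force: [0.4, 0.5, -0.5]
width: 0.0856
gripper_force: 0.0
```

```bash
python3 - <<'E'
from h import *; from bench import r
s=r.read_state();e=[.5463,-.3107,-3.6];print(s["t"],s["eef_pos"],s["ee_rot"])
g=W(e,[pl(0,0,.105)])[0]
go(s,g,graspR(e[2],35))
E
```

```text
3.15 [0.31938454 0.03331171 0.34962591] [-179.97778484   34.99876194  176.43367951]
tcp [ 0.3975 -0.3013  0.298 ] d [ -51.3 -329.1   99.1] w [-0. -0.  0.] rows 9.0
```

Call:
servo_tool --plan '[[[-51, -329, 99], [0, 0, 0], 0], [[-51, -329, 99], [0, 0, 0], 0], [[-51, -329, 99], [0, 0, 0], 0], [[-51, -329, 99], [0, 0, 0], 0], [[-51, -329, 99], [0, 0, 0], 0], [[-51, -329, 99], [0, 0, 0], 0], [[-51, -329, 99], [0, 0, 0], 0], [[-51, -329, 99], [0, 0, 0], 0], [[-51, -329, 99], [0, 0, 0], 0], [[-51, -329, 99], [0, 0, 0], 0], [[-51, -329, 99], [0, 0, 0], 0], [[-51, -329, 99], [0, 0, 0], 0]]'

```text
t: 4.15
eef_pos: [0.3971, -0.2993, 0.2968]
ee_rot: [179.8, 34.7, 176.3]
contact_force: [0.3, 0.4, -0.1]
width: 0.0856
gripper_force: 0.0
```

```bash
python3 - <<'E'
from h import *; from bench import r
e=[.5463,-.3107,-3.6]
d=r.capture("wrist");np.savez("wrist.npz",**d)
s=r.read_state();print(s["t"],s["eef_pos"],s["ee_rot"])
im=d["img"][:,:,::-1].copy();cv2.imwrite("pics/w1.png",im)
P=np.vstack([[pl(a,b) for a,b in[(-.05,.028),(-.05,-.028),(.05,-.028),(.05,.028)]],[[.028,.065,.175],[.028,-.065,.175]]])
print(np.round(proj(d,W(e,P)),1))
go(s,W(e,[pl(0,0,.105)])[0],graspR(e[2],35))
E
```

```text
4.2 [ 0.39717735 -0.29890321  0.29698287] [179.87489393  34.72965512 176.30660301]
[[355.2 145.6]
 [278.7 145.7]
 [284.  265.9]
 [351.  265.8]
 [408.9 332. ]
 [225.3 332.3]]
tcp [ 0.3975 -0.3013  0.298 ] d [-0.9 -2.4 -0.6] w [ 0.001 -0.005 -0.001] rows 1.0
```

View pics/w1.png

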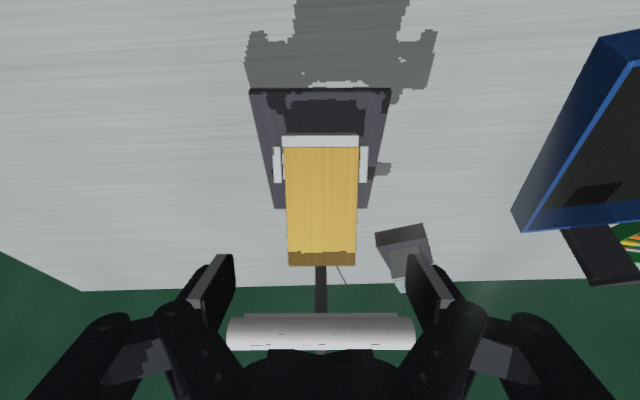

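The wrist view shows the plate at (283–358, 147–265), about 4 px to the right of the prediction. I'll refit the easel pose.

```bash
python3 - <<'E'
from h import *; from bench import r
d=load("wrist")
P=[pl(a,b) for a,b in[(-.05,.028),(-.05,-.028),(.05,-.028),(.05,.028)]]+[[.028,.065,.175],[.028,-.065,.175]]
px=np.array([(358,147),(283,147),(288.5,265),(355.5,265),(414.5,332),(228,333)])
s=least_squares(lambda p:(proj(d,W(p,P))-px).ravel(),[.546,-.31,-3.6]);e=s.x;print(np.round(e,4),np.round(s.fun,1))
st=r.read_state()
for n in(.105,.06,.003): go(st,W(e,[pl(0.002,0,n)])[0],graspR(e[2],35))
E
```

```text
[ 0.5469 -0.3078 -3.1878] [ 0.8 -1.1 -0.6 -0.6 -0.6  1.2 -0.7  0.9 -1.1 -0.   2.1 -0.4]
tcp [ 0.3997 -0.2996  0.2991] d [-3.3 -0.5 -0.3] w [-0.003 -0.005 -0.007] rows 1.0
tcp [ 0.4254 -0.301   0.2623] d [-3.5 -0.4 44.7] w [-0.003 -0.005 -0.007] rows 2.0
tcp [ 0.4581 -0.3028  0.2156] d [ -3.8  -0.2 101.7] w [-0.003 -0.005 -0.007] rows 3.0
```

Call:
servo_tool --plan '[[[-4, -0.5, 20], [-0.003, -0.005, -0.007], 0], [[-4, -0.5, 45], [-0.003, -0.005, -0.007], 0], [[-4, -0.5, 65], [-0.003, -0.005, -0.007], 0], [[-4, -0.5, 65], [-0.003, -0.005, -0.007], 0], [[-4, -0.5, 65], [-0.003, -0.005, -0.007], 0]]'

```text
t: 4.62
eef_pos: [0.4376, -0.3015, 0.2458]
ee_rot: [179.9, 35.0, 176.9]
contact_force: [-1.0, 0.2, 1.1]
width: 0.0852
gripper_force: 0.0
```

```bash
python3 - <<'E'
from h import *; from bench import r
st=r.read_state();e=[.5469,-.3078,-3.19];print(st["eef_pos"],st["ee_rot"],st["contact_force"])
for n in(.06,.003): go(st,W(e,[pl(0.002,0,n)])[0],graspR(e[2],35))
E
```

```text
[ 0.4375703  -0.30145766  0.24576   ] [179.94769847  34.977924   176.85979448] [-0.99962696  0.16341996  1.07991632]
tcp [ 0.4254 -0.301   0.2623] d [  0.5  -0.2 -20.5] w [ 0.001 -0.     0.001] rows 1.0
tcp [ 0.4581 -0.3028  0.2156] d [ 0.5 -0.3 36.5] w [ 0.001 -0.     0.001] rows 1.0
```

Aligned. I advance and grip.

Call:
servo_tool --plan '[[[0.5, -0.3, 18], [0.001, 0, 0.001], 0], [[0.5, -0.3, 36], [0.001, 0, 0.001], 0], [[0.5, -0.3, 36], [0.001, 0, 0.001], 0], [[0.5, -0.3, 36], [0.001, 0, 0.001], 0.25], [[0.5, -0.3, 36], [0.001, 0, 0.001], 0.7], [[0.5, -0.3, 36], [0.001, 0, 0.001], 0.7], [[0.5, -0.3, 36], [0.001, 0, 0.001], 0.7], [[0.5, -0.3, 36], [0.001, 0, 0.001], 0.7], [[0.5, -0.3, 36], [0.001, 0, 0.001], 0.7], [[0.5, -0.3, 36], [0.001, 0, 0.001], 0.7]]' --squeeze 40

```text
t: 5.45
eef_pos: [0.4575, -0.3041, 0.2176]
ee_rot: [-180.0, 35.1, 176.7]
contact_force: [-5.7, 5.2, 7.6]
width: 0.0553
gripper_force: 40.2
```

Call:
servo_tool --plan '[[[0, 0, -8], [0, 0, 0], 0.7], [[0, 0, -22], [0, 0, 0], 0.7], [[0, 0, -45], [0, 0, 0], 0.7], [[0, 0, -75], [0, 0, 0], 0.7], [[0, 0, -105], [0, 0, 0], 0.7], [[0, 0, -130], [0, 0, 0], 0.7], [[0, 0, -130], [0, 0, 0], 0.7], [[0, 0, -130], [0, 0, 0], 0.7]]'

```text
t: 6.12
eef_pos: [0.3826, -0.3003, 0.3241]
ee_rot: [-179.8, 35.1, 176.7]
contact_force: [-0.1, -1.4, -4.8]
width: 0.0554
gripper_force: 46.1
```

```bash
cat >> h.py <<'E'
_e=[.5469,-.3078,-3.19]
_R=Ro.from_euler("xyz",[-180,35.1,176.7],degrees=True)
OFF=_R.inv().apply(W(_e,[pl(0,0,.005)])[0]-np.array([.4575,-.3041,.2176]))  # plate centre in tool frame
def place(state,tray,x,h):  # put plate centre at tray x, bottom h above edge
    R=graspR(tray[2],0); c=W(tray,[[x,0,.123+h+.005]])[0]
    return go(state,c-R.apply(OFF),R,off=0)
E
python3 - <<'E'
from h import *; from bench import r
st=r.read_state();print(st["eef_pos"],st["ee_rot"],st["width"],st["contact_force"],np.round(OFF,4))
place(st,[.621,.0008,8.74],-.05,.10)
d=r.capture("wrist");cv2.imwrite("pics/w2.png",d["img"][:,:,::-1])
E
```

```text
[ 0.38255715 -0.30028786  0.32409679] [-179.77974534   35.10093132  176.71860385] 0.05535225601480183 [-0.12561832 -1.37929122 -4.80065569] [0.003  0.0014 0.1549]
tcp [ 0.5748 -0.0078  0.3829] d [-177.2  303.2   51.4] w [-0.068  0.61  -0.204] rows 9.0
```

View pics/w2.png

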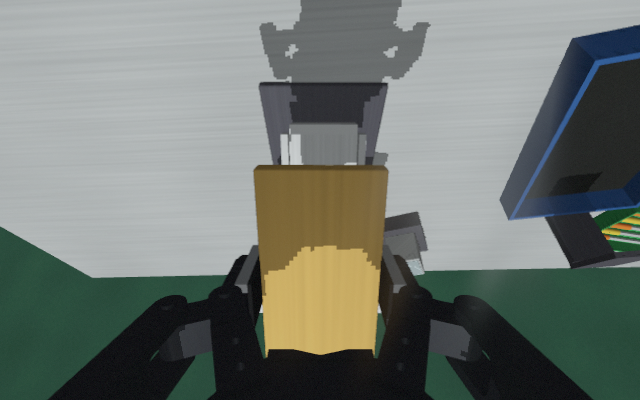

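Plate is held square (front edge at (255–387,167)). Moving above the tray, with y first.

Call:
servo_tool --plan '[[[-20, 60, -10], [0, 0.1, 0], 0.7], [[-40, 100, 0], [-0.02, 0.2, -0.07], 0.7], [[-60, 140, 10], [-0.03, 0.3, -0.1], 0.7], [[-80, 180, 20], [-0.04, 0.4, -0.13], 0.7], [[-110, 215, 30], [-0.05, 0.5, -0.17], 0.7], [[-140, 250, 40], [-0.068, 0.61, -0.204], 0.7], [[-160, 280, 46], [-0.068, 0.61, -0.204], 0.7], [[-177, 303, 51], [-0.068, 0.61, -0.204], 0.7], [[-177, 303, 51], [-0.068, 0.61, -0.204], 0.7], [[-177, 303, 51], [-0.068, 0.61, -0.204], 0.7], [[-177, 303, 51], [-0.068, 0.61, -0.204], 0.7], [[-177, 303, 51], [-0.068, 0.61, -0.204], 0.7]]'

```text
t: 7.17
eef_pos: [0.5745, -0.0073, 0.3807]
ee_rot: [179.8, -0.2, -171.1]
contact_force: [-0.1, 0.1, -4.7]
width: 0.055
gripper_force: 46.1
```

```bash
python3 - <<'E'
from h import *; from bench import r
d=r.capture("wrist");np.savez("wrist2.npz",**d)
st=r.read_state();print(st["t"],st["eef_pos"],st["ee_rot"],st["width"])
cv2.imwrite("pics/w3.png",d["img"][:,:,::-1])
t=[.621,.0008,8.74]
print("ledge",np.round(proj(d,W(t,[[0,.023,.123],[0,-.023,.123],[.058,.073,.035],[.058,-.073,.035],[-.168,-.073,.035],[-.168,.073,.035]])),1).tolist())
R=Ro.from_euler("xyz",st["ee_rot"],degrees=True)
C=[st["eef_pos"]+R.apply(OFF+np.array([a,b,-.005])) for a,b in[(.05,.028),(.05,-.028),(-.05,-.028),(-.05,.028)]]
print("plate",np.round(proj(d,C),1).tolist())
for x,h in((-.017,.05),(-.017,.009)): place(st,t,x,h)
print(r.landmark_of("ledge_edge","wrist"))
E
```

```text
7.2167 [ 0.57426729 -0.0078755   0.38101449] [ 1.79827195e+02 -1.53003957e-01 -1.71194046e+02] 0.05520956557417349
ledge [[347.3, 255.9], [293.7, 255.8], [380.8, 262.3], [259.2, 262.1], [244.9, 55.0], [396.5, 55.6]]
plate [[392.0, 168.4], [254.6, 168.1], [267.6, 359.4], [376.9, 359.6]]
tcp [ 0.6074 -0.0028  0.3329] d [-33.7  -0.2  48. ] w [ 0.003 -0.003  0.001] rows 2.0
tcp [ 0.6074 -0.0028  0.2919] d [-33.8  -0.3  89. ] w [ 0.003 -0.003  0.001] rows 3.0
[]
```

View pics/w3.png

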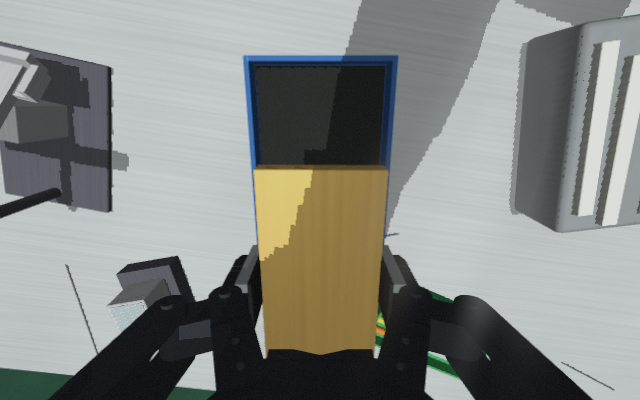

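Tray corners land within 1 px of the prediction, (245,56) and (397,56), and the plate sits as assumed. Descending to release height.

Call:
servo_tool --plan '[[[-17, 0.5, 15], [0.003, -0.003, 0.001], 0.7], [[-34, 0.5, 40], [0.003, -0.003, 0.001], 0.7], [[-34, 0.5, 65], [0.003, -0.003, 0.001], 0.7], [[-34, 0.5, 80], [0.003, -0.003, 0.001], 0.7], [[-34, 0.5, 88], [0.003, -0.003, 0.001], 0.7], [[-34, 0.5, 88], [0.003, -0.003, 0.001], 0.7], [[-34, 0.5, 88], [0.003, -0.003, 0.001], 0.7], [[-34, 0.5, 88], [0.003, -0.003, 0.001], 0.7]]'

```text
t: 7.93
eef_pos: [0.6086, -0.0021, 0.2957]
ee_rot: [-179.9, 0.3, -171.3]
contact_force: [-0.0, -0.4, -4.1]
width: 0.0551
gripper_force: 46.1
```

```bash
python3 - <<'E'
from h import *; from bench import r
st=r.read_state();print(st["eef_pos"],st["ee_rot"],st["contact_force"])
place(st,[.621,.0008,8.74],-.017,.009)
E
```

```text
[ 0.60863053 -0.00212377  0.29574314] [-179.9374033     0.26891443 -171.27019676] [-0.03769445 -0.44857969 -4.05388391]
tcp [ 0.6074 -0.0028  0.2919] d [ 1.3 -0.4  3.8] w [-0.001  0.005 -0.   ] rows 1.0
```

Call:
servo_tool --plan '[[[1.3, 0, 3.5], [-0.001, 0.004, 0], 0.7], [[1.3, 0, 3.5], [-0.001, 0.004, 0], 0.7], [[1.3, 0, 3.5], [-0.001, 0.004, 0], 0.7], [[1.3, 0, 3.5], [-0.001, 0.004, 0], 0], [[1.3, 0, 3.5], [-0.001, 0.004, 0], 0], [[1.3, 0, 3.5], [-0.001, 0.004, 0], 0], [[1.3, 0, 3.5], [-0.001, 0.004, 0], 0], [[1.3, 0, 3.5], [-0.001, 0.004, 0], 0], [[1.3, 0, 3.5], [-0.001, 0.004, 0], 0], [[1.3, 0, 3.5], [-0.001, 0.004, 0], 0], [[1.3, 0, 3.5], [-0.001, 0.004, 0], 0], [[1.3, 0, 3.5], [-0.001, 0.004, 0], 0]]'

```text
t: 8.93
eef_pos: [0.607, -0.0019, 0.2908]
ee_rot: [180.0, -0.1, -171.2]
contact_force: [0.2, 0.1, 0.1]
width: 0.0855
gripper_force: 0.0
```

Call:
servo_tool --plan '[[[0, 0, -30], [0, 0, 0], 0], [[0, 0, -60], [0, 0, 0], 0], [[0, 0, -90], [0, 0, 0], 0], [[0, 0, -90], [0, 0, 0], 0], [[0, 0, -90], [0, 0, 0], 0]]'

```text
t: 9.35
eef_pos: [0.6077, -0.002, 0.3826]
ee_rot: [-180.0, 0.1, -171.2]
contact_force: [-0.1, -0.4, -0.7]
width: 0.0852
gripper_force: 0.0
```

```bash
python3 - <<'E'
from h import *; from bench import r
st=r.read_state();print(st["t"],st["eef_pos"],st["ee_rot"],st["contact_force"],st["q"])
w=r.capture("wrist")["img"];s=r.capture("side")["img"]
s=cv2.resize(s[150:270,200:380],(640,427))
cv2.imwrite("pics/w4.png",cv2.resize(np.vstack([w[:,:],s]),(464,600))[:,:,::-1])
# press target
d=r.capture("top");np.savez("top2.npz",**d)
i=d["img"].astype(int);m=(i[...,0]>120)&(i[...,1]<70)&(i[...,2]<70);n,l,stt,ce=cv2.connectedComponentsWithStats(m.astype(np.uint8));k=1+stt[1:,4].argmax();print(ce[k],stt[k])
E
```

```text
9.35 [ 0.60768661 -0.00195144  0.38264079] [-1.79968037e+02  1.30727879e-01 -1.71234256e+02] [-0.1484114  -0.43342997 -0.69914848] [-7.07516338e+00  2.63378683e+01  2.33851100e+00  6.58661546e+01
  4.93536308e-03 -1.58408650e+01]
[187.04244032 276.        ] [178 262  19  30 377]
```

View pics/w4.png

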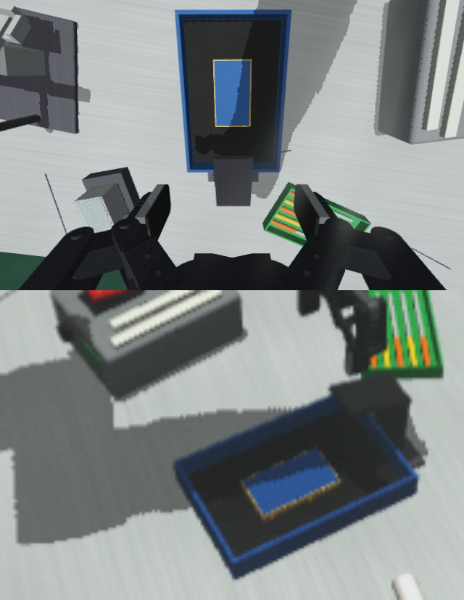

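The plate lies flat in the tray, blue side up: (232,92) in the wrist half, (290,482) in the side half. Next is the rocker.

```bash
python3 - <<'E'
from h import *; from bench import r
go(r.read_state(),[.415,.2845,.175],graspR(14,0),off=.173)
E
```

```text
tcp [0.415  0.2845 0.348 ] d [145.8 312.2  32.4] w [ 0.001 -0.003 -0.091] rows 9.0
```

Call:
servo_tool --plan '[[[146, 312, 20], [0, 0, -0.09], 1], [[146, 312, 20], [0, 0, -0.09], 1], [[146, 312, 20], [0, 0, -0.09], 1], [[146, 312, 20], [0, 0, -0.09], 1], [[146, 312, 20], [0, 0, -0.09], 1], [[146, 312, 20], [0, 0, -0.09], 1], [[146, 312, 20], [0, 0, -0.09], 1], [[146, 312, 20], [0, 0, -0.09], 1], [[146, 312, 20], [0, 0, -0.09], 1], [[146, 312, 20], [0, 0, -0.09], 1], [[146, 312, 20], [0, 0, -0.09], 1], [[146, 312, 20], [0, 0, -0.09], 1]]'

```text
t: 10.5
eef_pos: [0.4158, 0.2835, 0.3607]
ee_rot: [-180.0, -0.1, -166.1]
contact_force: [0.8, 0.5, 0.2]
width: -0.0003
gripper_force: 0.0
```

```bash
python3 - <<'E'
from h import *; from bench import r
d=r.capture("wrist");np.savez("wrist3.npz",**d)
st=r.read_state();print(st["t"],st["eef_pos"],st["ee_rot"],st["width"],st["contact_force"])
print(r.landmark_of("rocker_press","wrist"))
im=d["img"][:,:,::-1].copy()
for n,x in(("press",[.415,.2845,.099]),("tip",st["eef_pos"]-[0,0,.173])): print(n,proj(d,[x]))
cv2.imwrite("pics/w5.png",im)
E
```

```text
10.55 [0.41599646 0.28326967 0.36079153] [ 1.79992852e+02 -9.87259148e-02 -1.66159935e+02] 7.46069841414376e-05 [-0.92964312  0.5303889   0.09286573]
[{'centre': [205.0, 320.4], 'p': 0.57}]
press [[321.92797696 201.59494043]]
tip [[320.16076171 256.59352118]]
```

View pics/w5.png

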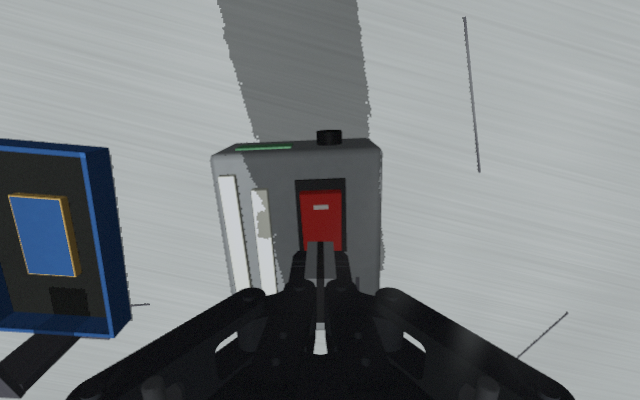

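The red rocker shows at (300–342, 191–250) with its press mark at (321,207), directly below the closed tips. I descend near to it, then press in small steps.

Call:
servo_tool --plan '[[[0, 0.5, 30], [0, 0, 0], 1], [[0, 0.5, 60], [0, 0, 0], 1], [[0, 0.5, 78], [0, 0, 0], 1], [[0, 0.5, 84], [0, 0, 0], 1], [[0, 0.5, 84], [0, 0, 0], 1], [[0, 0.5, 84], [0, 0, 0], 1]]'

```text
t: 11.1
eef_pos: [0.4158, 0.2843, 0.2778]
ee_rot: [180.0, -0.0, -166.1]
contact_force: [-0.4, -0.3, 0.1]
width: 0.0001
gripper_force: 0.0
```

Call:
servo_tool --plan '[[[0, 0, 2], [0, 0, 0], 1], [[0, 0, 4], [0, 0, 0], 1], [[0, 0, 6], [0, 0, 0], 1], [[0, 0, 6], [0, 0, 0], 1]]'

```text
t: 11.43
eef_pos: [0.4153, 0.2849, 0.2715]
ee_rot: [180.0, -0.0, -166.1]
contact_force: [0.0, 0.3, 1.0]
width: -0.0002
gripper_force: 0.2
```

Call:
servo_tool --plan '[[[0, 0, 2], [0, 0, 0], 1], [[0, 0, 4], [0, 0, 0], 1], [[0, 0, 4], [0, 0, 0], 1]]'

```text
t: 11.68
eef_pos: [0.4149, 0.2848, 0.2684]
ee_rot: [180.0, -0.0, -166.1]
contact_force: [-5.4, -2.0, 19.1]
width: 0.0
gripper_force: 9.5
```

Call:
servo_tool --plan '[[[0, 0, 1], [0, 0, 0], 1], [[0, 0, 1], [0, 0, 0], 1]]'

```text
t: 11.85
eef_pos: [0.4149, 0.2848, 0.2682]
ee_rot: [180.0, 0.0, -166.1]
contact_force: [-7.5, -4.5, 28.8]
width: -0.0003
gripper_force: 14.7
```

Call:
servo_tool --plan '[[[0, 0, -30], [0, 0, 0], 1], [[0, 0, -60], [0, 0, 0], 1], [[0, 0, -93], [0, 0, 0], 1], [[0, 0, -93], [0, 0, 0], 1], [[0, 0, -93], [0, 0, 0], 1]]'

```text
t: 12.27
eef_pos: [0.4157, 0.2851, 0.3608]
ee_rot: [179.9, 0.1, -166.1]
contact_force: [0.3, 0.0, -0.3]
width: 0.0002
gripper_force: 0.0
```

```bash
python3 - <<'E'
from h import *; from bench import r
d=r.capture("wrist")
st=r.read_state();print(st["t"],st["eef_pos"],st["contact_force"])
a=load("wrist3")["img"];b=d["img"]
f=lambda i:cv2.resize(i[130:270,270:370],None,fx=4,fy=4,interpolation=cv2.INTER_CUBIC)
cv2.imwrite("pics/w6.png",np.hstack([f(a),f(b)])[:,:,::-1])
E
```

```text
12.3167 [0.41515821 0.28478556 0.35940861] [-0.32610624  0.67478153 -0.95137078]
```

View pics/w6.png

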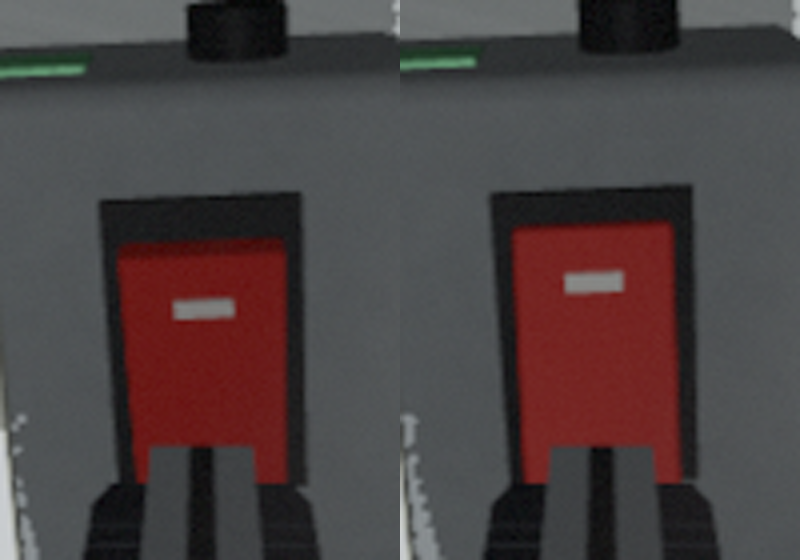

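```bash
python3 - <<'E'
from h import *; from bench import r
d=r.capture("wrist");d0=load("wrist3")
u=W([.434,.289,14],[[-.02,0,0],[-.03,0,0]])[:,:2]
slot=np.r_[W([.434,.289,14],[[-.036,0,0]])[0,:2],.08]
for zc in(.094,.098):
    def pt(L,th): # point at L on the -x side, surface tilt th (+ raised)
        return np.r_[W([.434,.289,14],[[-L*np.cos(th),0,0]])[0,:2],zc+L*np.sin(th)]
    m0=proj(d0,[pt(.02,.2),pt(.03,.2),slot])[:,1]
    print(zc,"off: mark-slot,end-slot",m0[:2]-m0[2])
    for th in(.1,0,-.1,-.2):
        m=proj(d,[pt(.02,th),pt(.03,th),slot])[:,1];print(th,m[:2]-m[2])
E
```

```text
0.094 off: mark-slot,end-slot [24.67220673 14.00688194]
0.1 [23.70978544 12.53231212]
0 [22.81998518 11.30826412]
-0.1 [22.16907043 10.45776777]
-0.2 [21.75840982  9.97709278]
0.098 off: mark-slot,end-slot [26.27242905 15.46926339]
0.1 [25.30147002 13.97286409]
0 [24.38564368 12.71277785]
-0.1 [23.71239602 11.8323632 ]
-0.2 [23.28316563 11.32780918]
```

The mark and rocker end moved at least as far as predicted for full travel, and the press reached a hard stop at 29 N. Handing in.

```bash
python3 -c "
from bench import r
print(r.finish_job())"
```

```text
the job is handed in; nothing more can be done
None
```

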